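Level the specimen tray with its sprung levelling knob

ROBOT

A 6-joint arm with a two-finger parallel gripper is mounted at the origin on a cart in front of the work surface, level with it; the furniture and walls round the work are solid. World frame = base frame: x ahead of the robot, y to its left, z up, the work surface at z = 0. Lengths are in mm, angles in rad, forces in N, time in s.
With the tool pointing down it reaches from about 325 to 900 mm from the base axis. Payload 6.1 kg.
Tool frame: the origin (TCP) lies between the finger pads; the fingertips stand 25 mm ahead of it and the grasp point (between the pads) lies 6 mm ahead of it; z points along the fingers, y is the line along which they close (so a half turn about z gives the same grasp; the last joint's range is limited). The gripper opens to 87 mm and grips with 3 to 60 N. Pads are 19 mm wide; open, the fingers measure 117 mm over their backs; the gripper's body (75 mm by 190 mm) begins 51 mm behind the grasp point.
Start: joints at [-1.312, 0.22, 1.526, -0, 1.395, -0.126], TCP at [234.601, -579.291, 247.538] pointing down, gripper open.
Joint ranges: [-2.98, 2.98], [-0.91, 2.08], [0.09, 2.57], [-1.24, 4.39], [0.2, 2.65], [-2.68, 2.68]. Speed limits (rad/s): [2.57, 2.57, 3.01, 3.14, 3.14, 3.14].

INTERFACE

Orientations are given as a unit quaternion [x, y, z, w].
In Python, from station import telemetry, optics, robot gives the robot as it stands.
- The arm moves only by the tool arm_command, never from a script. Its argument "deltas" is one flat list of numbers, 7 for each row, row after row: the shift along the tool's x, y, z normalised to -1 to 1, where 1 is 80 cm, then the turn, a rotation vector about the tool's x, y, z normalised to -1 to 1, where 1 is 90 degrees, then the opening, from 0 (shut) to 1 (fully open). A call has 1 to 5 rows; each row is the pose to reach, as a shift and turn from the pose commanded when the call began, along the tool's axes at that moment; what a row does not reach only later rows make up. A row lasts 1/10 s, in which the tool goes at most 50 mm and 8.59 degrees, less where a joint would pass 70% of its speed; a pose out of reach is approached as far as the arm can. A call with a number of a shift or a turn outside -1 to 1 is refused whole. A call with a gripper value outside its range is refused whole. The fingers move at their own pace and stop on an object; the grip force is fixed at half the most. Time passes only in rows, so rows that repeat a pose let the fingers close. It gives the time, the measured TCP pose, the force, the opening and the grip force at its end, in the units of the state.
- telemetry.state(): the state, without advancing time (a new reading comes with each control period).
- optics.capture(name): name is "scene" or "top"; returns (picture, depth): 400x640x3 uint8, red, green, blue; 400x640 float32, mm along the optical axis (not along the pixel's ray), 0 where there is no reading.
- optics.get_calibration(name): a dict with "camera_matrix" (3x3 intrinsics, pixels), "k1" (the pictures are not rectified: a ray, as slopes to the right and down, at radius r is drawn at 1 + k1 r^2 times it, then the intrinsics apply), "R" (3x3) and "t" (3): a world point X has camera coordinates R X + t. Camera axes: x right, y down, z forward; pixel columns grow to the right and rows downward; lengths in mm; the calibration is good to about 2 mm. A picture is of the moment at which its call begins. get_calibration takes no time and is no camera call.
- robot.sign_off(): hands the job in; it is judged then, once.
The state is a dict: "clock": time; "qpos": joint angles; "qvel": joint speeds; "effort": joint torques, N m; "eef_pos": TCP position; "eef_rot": TCP orientation; "contact_force": force on the tool from outside, world axes, zero at the start; "moment": the same for the moment, N m; "finger_gap": finger opening in mm; "finger_force": force on a finger pad.
Only numpy, scipy, OpenCV 4.12 (cv2) and the standard library are available. Lean on these libraries where they do the work, as an engineer would, in place of code of your own. Each camera call takes 0.05 s, during which the arm holds its last target. There are 200 camera calls.

TASK

Stand the loose sample vial upright on the empty ring of the tray so that the three vials make a neat row, then lay the spirit level flat on the free part of the tray between the vials and the knob, lengthwise from the vials towards the knob. Then grip the levelling knob, press it fully down to its stop and, keeping it pressed, turn it until the bubble rests centred between the two black lines; finish while still gripping the knob and holding it down. Knock nothing over and leave the eraser, tweezers and beaker where they are.

Things in the scene. Friction and masses are not known exactly. Their poses are not given: they have to be found in the camera images.
- vial_loose: the loose clear sample vial with a white cap, 25 mm diameter, 57 mm tall, 20 g, standing on the table to the right; origin at the centre of its underside, z up
- vial_mid: an identical vial, already standing loose on the middle ring of the tray; origin at the centre of its underside
- vial_back: an identical vial, already standing loose on the ring farthest from the robot; origin at the centre of its underside
- level: spirit level: aluminium bar with black ends, 120 mm long (own x), 26 mm wide (own y), 22 mm tall in its middle 72 mm, 35 mm at both ends; 0.12 to 0.2 kg. A tube along x in the gap on top (16 mm thick, its top 33 mm up) holds a white bubble between two black lines. Origin: centre of its underside, z up. Grip across the width at the middle. Either end may point to the knob
- bubble (a joint): where the bubble stands along the level's own x, in m: 0 = centred between the lines; it runs to the higher end, 0.5 mm for each 0.001 rad of slope, stops at +-0.024, and takes about 1.5 s to come to rest. The bubble is 16 mm long and the two lines are 26 mm apart
- ring_empty (a point): centre of the empty dark ring (33 mm across, flat) on the tray's top, the one nearest the robot; the rings lie 38 mm apart in a line along the tray's own x
- tray_top (a point): point on the wooden tray's top under the middle vial, on the tilt axis, 62 mm above the table. x: along the row of vials, away from the robot; y: along the tray, away from the knob; z: square to the top. Tray spans x -65 to +65, y -150 to +60 mm, with rims 4 mm high, 5 mm wide on both long edges. At the start the knob's end is 0.04 to 0.07 rad high. The stand is fixed to the table
- level_spot (a point): point on the tray's top in the middle of its free part, 85 mm from the row of vials towards the knob; a good place for the level's centre, the level's length along the tray's y. The axes are those of the tray
- knob_center (a point): centre of the round black levelling knob, 44 mm diameter, 29 mm tall, 205 mm from the row of vials, past the tray's end, on a steel bridge that runs under the tray; its underside is about level with the tray's top and 24 mm above the bridge. z is its axis (up)
- knob (a joint): turn of the knob, rad, growing clockwise seen from above, range -0.15 to 1.9, starts at 0 to 0.3. Clockwise lowers the knob's end of the tray by 0.03 rad per rad (the bubble moves 15 mm away from the knob per rad). Pressed down, it needs 0.4 to 1.3 rad clockwise from the start, different each time as the stand is not quite true. Stays where left; friction 0.05 N m
- bridge (a joint): how far the sprung bridge with the knob is pressed down, rad: 0 = up, 0.03 = fully down on its stop (the knob has then sunk by 6 mm). The bridge tilts the tray with it by the same angle. It takes about 4 N on the knob to start it and 7 N to hold it at the stop, which is rigid; it springs up when let go
- eraser: eraser, 20x42x13 mm, a bystander
- tweezers: steel tweezers, 16x134x8 mm, a bystander
- beaker: clear plastic beaker, 73 mm diameter, 76 mm tall, a bystander

How it is judged:
By the outcome, as a careful person would: the job done as asked, in the order asked, and still so for the second after the job is handed in, while the arm keeps its last pose, push and grip.
It also fails if it takes over 72 s, if anything falls off the work surface, if the arm or the gripper's body presses on something with over 40 N, if the wrist force passes 120 N, or if a joint passes its speed limit or range.

## Working session

There is one attempt and no reset: what is moved stays moved. The work goes in short steps, Python scripts to look and compute and a tool call to move; the robot and the scene stay as the last step left them, time stands still between calls to the robot, and variables do not carry over. Pictures are saved under pics/ and viewed, at most 10 in all, crops included, and the job is handed in when it is done.

Besides the shell and the picture viewer there is one more tool, called after "Emit:" as name(argument=value, ...) on one line, values as JSON. arm_command: Moves the arm, as the interface text tells. Its arguments: {"type":"object","properties":{"deltas":{"type":"array","items":{"type":"number","minimum":-1,"maximum":1}}},"required":["deltas"]}

```bash
mkdir -p pics
cat > h.py <<'E'
import numpy as np, cv2
from station import telemetry, optics, robot
from scipy.spatial.transform import Rotation as Ro
def cal(n):
    c=optics.get_calibration(n); return np.array(c["camera_matrix"]),c["k1"],np.array(c["R"]),np.array(c["t"]).ravel()
def ray(n,u,v):
    K,k,R,t=cal(n); p=cv2.undistortPoints(np.array([[[u,v]]],float),K,np.array([k,0,0,0.]))[0,0]
    return -R.T@t, R.T@np.array([p[0],p[1],1])
def atz(n,u,v,z):
    o,d=ray(n,u,v); return o+d*(z-o[2])/d[2]
def tri(n1,p1,n2,p2):
    o1,d1=ray(n1,*p1);o2,d2=ray(n2,*p2)
    s=np.linalg.lstsq(np.c_[d1,-d2],o2-o1,rcond=None)[0]
    a,b=o1+s[0]*d1,o2+s[1]*d2; return (a+b)/2,np.linalg.norm(a-b)
def dep(n,dimg,u,v):
    o,d=ray(n,u,v); return o+d*dimg[int(round(v)),int(round(u))]
def proj(n,X):
    K,k,R,t=cal(n); return cv2.projectPoints(np.array([X],float),cv2.Rodrigues(R)[0],t,K,np.array([k,0,0,0.]))[0].ravel()
E
python3 - <<'E'
from h import *
for n in("scene","top"):
    p,d=optics.capture(n); cv2.imwrite(f"pics/{n}0.png",p[...,::-1]); np.save(f"{n}0.npy",d)
    K,k,R,t=cal(n); print(n,K[0,0],k,-R.T@t,R[2])
s=telemetry.state(); print(s)
E
```

```text
scene 415.93622982514324 -0.026544570442307368 [-311.45513465 -362.37544869  599.03326733] [ 0.80059485  0.37282164 -0.4690969 ]
top 443.3348985025256 -0.0993013045457513 [ 479.02698973   55.48188367 1137.82796669] [ 0.0782169   0.02050819 -0.9967254 ]
{'clock': 0.1, 'qpos': array([-1.31211169e+00,  2.21153238e-01,  1.52750286e+00,  3.85447255e-05,
        1.39466100e+00, -1.26091046e-01]), 'qvel': array([ 0.00092736,  0.00032148, -0.00321709,  0.00043554,  0.00180217,
        0.00065779]), 'effort': array([ 1.37198407e-03, -4.95943344e+01, -3.88520050e+01,  7.03354902e-02,
        5.15827071e-02, -2.74331393e-05]), 'eef_pos': array([ 234.47729567, -578.80466901,  246.53962982]), 'eef_rot': array([ 9.81550754e-01,  1.91199824e-01, -3.81912428e-05, -8.61586781e-04]), 'contact_force': array([-0.31159465, -0.10837341, -0.09538556]), 'moment': array([-0.03846038, -0.00927568,  0.0142246 ]), 'finger_force': 0.0, 'finger_gap': 87.15781590352731}
```

View pics/scene0.png

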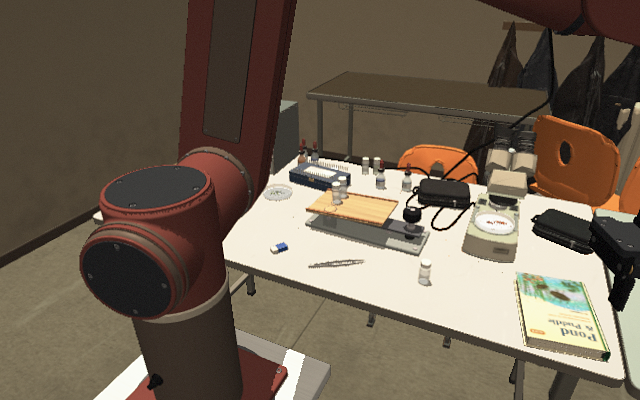

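View pics/top0.png

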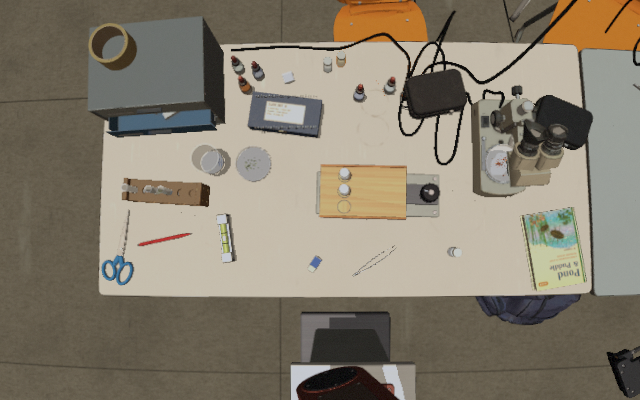

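The scene view shows the loose vial at (425,272) and the tray at (350,210), with the level hidden behind the arm. In the top view, the level is at (225,239), the loose vial at (455,252), the empty ring at (344,207) and the knob at (429,193). I'll enlarge these areas next.

Run:
```python
from h import *
t=cv2.imread("pics/top0.png"); s=cv2.imread("pics/scene0.png")
a=cv2.resize(t[155:265,310:470],None,fx=5,fy=5,interpolation=cv2.INTER_CUBIC);cv2.imwrite("pics/c1.png",a)
b=cv2.resize(s[170:290,300:440],None,fx=5,fy=5,interpolation=cv2.INTER_CUBIC);cv2.imwrite("pics/c2.png",b)
c=cv2.resize(t[205:275,200:250],None,fx=8,fy=8,interpolation=cv2.INTER_CUBIC);cv2.imwrite("pics/c3.png",c)
```

```text
(no output)
```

View pics/c1.png

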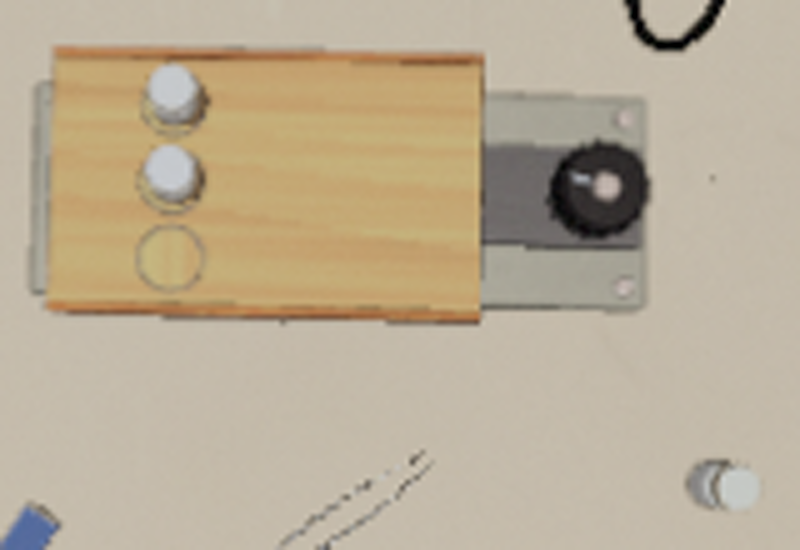

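View pics/c2.png

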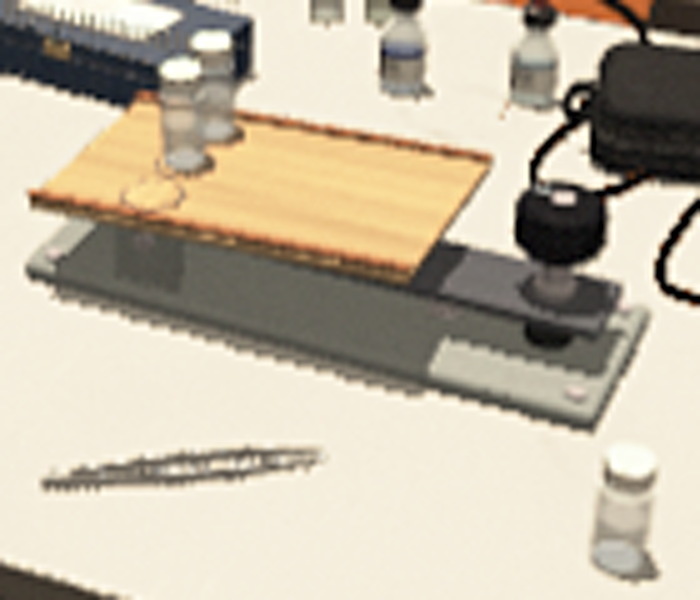

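View pics/c3.png

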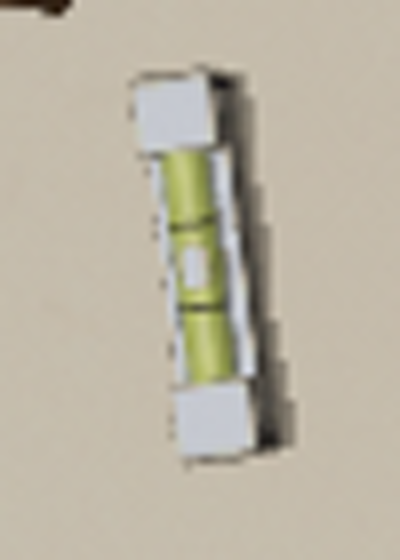

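The crops show these pixel positions:
- **c1 (top):** empty ring (170,258), loose cap (738,488), knob hub (607,185), vial caps (174,87) and (172,167).
- **c2 (scene):** ring (153,193), loose cap (632,455), knob hub (565,197).
- **c3 (top):** level ends centred at (175,115) and (214,420), tube lines at y≈225 and 307.

Run:
```python
from h import *
np.set_printoptions(precision=1,suppress=True)
T=lambda x,y:(310+(x+.5)/5-.5,155+(y+.5)/5-.5)
S=lambda x,y:(300+(x+.5)/5-.5,170+(y+.5)/5-.5)
L=lambda x,y:(200+(x+.5)/8-.5,205+(y+.5)/8-.5)
dt=np.load("top0.npy");ds=np.load("scene0.npy")
for n,a,b in[("ring",(170,258),(153,193)),("loosecap",(738,488),(632,455)),("knobtop",(607,185),(565,197)),("midcap",(172,167),(184,68)),("backcap",(174,87),(212,40)),("bridge/tray corner BR",(483,57),(491,159)),("FR",(480,322),(412,277)),("FL",(47,308),(30,198))]:
    print(n,*tri("top",T(*a),"scene",S(*b)),"dt",dep("top",dt,*T(*a)),"ds",dep("scene",ds,*S(*b)))
for n,a in[("lvl end1",(175,115)),("end2",(214,420)),("mid",(195,268)),("table",(60,250)),("tube a",(190,190)),("tube b",(208,350))]:
    print(n,dep("top",dt,*L(*a)))
for n,a in [("r_mid",(171,185)),("tray",(300,150)),("tray2",(440,190)),("tray3",(100,190)),("tbl",(600,420))]: print(n,dep("top",dt,*T(*a)))
print("ring@62",atz("top",*T(170,258),62),"midring",atz("top",*T(171,181),62),"cap@57",atz("top",*T(738,488),57),"knob@95",atz("top",*T(607,185),96))
print("end@35",atz("top",*L(175,115),35),atz("top",*L(214,420),35))
q=[atz("top",*T(*a),64) for a in((53,47),(47,308),(483,57),(480,322))];print("corners",q)
```

```text
ring [550.4  23.5  61.7] 2.752995040649663 dt [549.8  24.8  62.8] ds [552.7  23.   60.7]
loosecap [ 436.7 -253.4   56.9] 4.084257065532343 dt [ 436.1 -251.6   55.9] ds [ 433.5 -255.8   60.1]
knobtop [ 581.7 -183.5   92.9] 3.2791422032601703 dt [ 580.8 -181.2   96.4] ds [ 579.1 -185.7   95.1]
midcap [589.   23.7 117.1] 3.05379621493208 dt [588.2  25.1 118.5] ds [588.2  21.7 118. ]
backcap [626.1  22.9 117.6] 2.1148290004353836 dt [625.2  23.9 120.9] ds [623.9  20.9 119.1]
bridge/tray corner BR [ 646.9 -129.6   69.4] 2.80789610866666 dt [ 646.2 -128.    70.9] ds [ 643.6 -131.8   71.7]
FR [ 518.4 -126.7   67.6] 4.664446886069016 dt [ 520.  -135.8    0.5] ds [ 517.7 -129.3   69. ]
FL [526.7  83.6  56.5] 2.7403345216341783 dt [525.8  84.7  61.4] ds [522.6  79.9  59.6]
lvl end1 [521.2 330.4  36.6]
end2 [425.9 317.5  35.1]
mid [473.3 323.2  37.8]
table [478.9 376.5   1.4]
tube a [497.7 325.8  34.7]
tube b [447.6 320.2  32.5]
r_mid [579.9  25.6 117.9]
tray [602.  -38.9  63.9]
tray2 [ 581.4 -105.9   70. ]
tray3 [582.9  58.6  65. ]
tbl [ 469.3 -196.9   -0.4]
ring@62 [549.8  24.8  62. ] midring [587.4  24.   62. ] cap@57 [ 436.1 -251.3   57. ] knob@95 [ 580.9 -181.3   96. ]
end@35 [521.2 330.8  35. ] [425.9 317.5  35. ]
corners [array([653.5,  81.2,  64. ]), array([525.7,  84.6,  64. ]), array([ 647.2, -129.2,   64. ]), array([ 517.7, -125.1,   64. ])]
```

```bash
cat >> h.py <<'E'
TY=-0.032
def down(yaw,tilt=0):
    # tool down, tool x at yaw (world); tilt: rotation about tray x (knob end raised: negative)
    return Ro.from_rotvec(tilt*np.array([np.cos(TY),np.sin(TY),0]))*Ro.from_euler('z',yaw)*Ro.from_euler('x',np.pi)
def chain(wps):
    s=telemetry.state(); p=s["eef_pos"]; R=Ro.from_quat(s["eef_rot"])
    print("at",p.round(1),"yaw %.3f"%np.arctan2(*R.as_matrix()[1::-1,0]),"F",s["contact_force"].round(1),"gap %.1f"%s["finger_gap"],"t",s["clock"],"q",s["qpos"].round(2))
    for q,yaw,tilt in wps:
        q=np.array(q,float);R2=down(yaw,tilt)
        sh=R.inv().apply(q-p)/800; tu=(R.inv()*R2).as_rotvec()/(np.pi/2)
        print(np.r_[sh,tu].round(4).tolist(),"mm %.0f deg %.1f"%(np.linalg.norm(q-p),np.linalg.norm(tu)*90)); p,R=q,R2
E
python3 -c "
from h import *
v=[436.6,-253.2]
chain([([335.5,-416,190],.176,0),(v+[120],-.032,0),(v+[36],-.032,0),(v+[150],-.032,0)])"
```

```text
at [ 234.5 -578.8  246.5] yaw 0.385 F [-0.3 -0.1 -0.1] gap 87.2 t 0.1 q [-1.31  0.22  1.53  0.    1.39 -0.13]
[0.1934, -0.1411, 0.071, -0.0011, -0.0, 0.1329] mm 200 deg 12.0
[0.1601, -0.1782, 0.0875, 0.0, -0.0, 0.1324] mm 204 deg 11.9
[-0.0, -0.0, 0.105, 0.0, 0.0, 0.0] mm 84 deg 0.0
[0.0, 0.0, -0.1425, 0.0, 0.0, 0.0] mm 114 deg 0.0
```

Emit:
arm_command(deltas=[0.1934,-0.1411,0.071,-0.001,0,0.133,0.8,0.1934,-0.1411,0.071,-0.001,0,0.133,0.8,0.1934,-0.1411,0.071,-0.001,0,0.133,0.8,0.1934,-0.1411,0.071,-0.001,0,0.133,0.8,0.1934,-0.1411,0.071,-0.001,0,0.133,0.8])

```text
clock: 0.6
eef_pos: [337.1, -410.4, 187.5]
eef_rot: [0.996, 0.09, -0.001, -0.003]
contact_force: [-1.1, -0.7, 0.5]
finger_gap: 70.0
finger_force: 0.0
```

Emit:
arm_command(deltas=[0.16,-0.178,0.0875,0,0,0.1324,0.8,0.16,-0.178,0.0875,0,0,0.1324,0.8,0.16,-0.178,0.0875,0,0,0.1324,0.8,0.16,-0.178,0.0875,0,0,0.1324,0.8,0.16,-0.178,0.0875,0,0,0.1324,0.8])

```text
clock: 1.1
eef_pos: [437.0, -249.7, 118.1]
eef_rot: [1.0, -0.014, -0.001, -0.001]
contact_force: [-0.5, 0.6, -0.3]
finger_gap: 69.8
finger_force: 0.0
```

```bash
python3 -c "
from h import *
v=[436.6,-253.2]
chain([(v+[120],-.032,0),(v+[36],-.032,0)])
p,d=optics.capture('scene');p2,d2=optics.capture('top')
np.save('top1.npy',d2)
c=[cv2.resize(p[225:305,375:455],None,fx=5,fy=5,interpolation=2),cv2.resize(p2[210:290,420:500],None,fx=5,fy=5,interpolation=2)]
cv2.imwrite('pics/v1.png',np.hstack(c)[...,::-1]); cv2.imwrite('pics/s1.png',p[...,::-1])"
```

```text
at [ 437.  -249.7  118.1] yaw -0.028 F [-0.5  0.6 -0.3] gap 69.8 t 1.1 q [-0.68  0.07  1.95  0.    1.12  0.92]
[-0.0004, 0.0044, -0.0024, -0.0015, 0.0017, 0.0025] mm 4 deg 0.3
[-0.0, -0.0, 0.105, 0.0, 0.0, 0.0] mm 84 deg 0.0
```

Emit:
arm_command(deltas=[0,0.004,0.05,-0.0015,0.0017,0.0025,0.8,0,0.004,0.1025,-0.0015,0.0017,0.0025,0.8,0,0.004,0.1025,-0.0015,0.0017,0.0025,0.8,0,0.004,0.1025,-0.0015,0.0017,0.0025,0.8])

```text
clock: 1.6
eef_pos: [436.0, -258.7, 39.0]
eef_rot: [1.0, -0.019, 0.001, 0.002]
contact_force: [0.4, -0.2, 1.9]
finger_gap: 69.5
finger_force: 0.0
```

```bash
python3 -c "
from h import *
v=[436.6,-253.2]
chain([(v+[36],-.032,0)])
o,d=optics.capture('scene');import os
cv2.imwrite('pics/v2.png',cv2.resize(o[220:310,370:470],None,fx=6,fy=6,interpolation=2)[...,::-1])"
```

```text
at [ 436.  -258.7   39. ] yaw -0.038 F [ 0.4 -0.2  1.9] gap 69.5 t 1.6 q [-0.69  0.2   1.98 -0.    0.95  0.92]
[0.0005, -0.0069, 0.0037, 0.0021, -0.0013, -0.0037] mm 6 deg 0.4
```

View pics/v2.png

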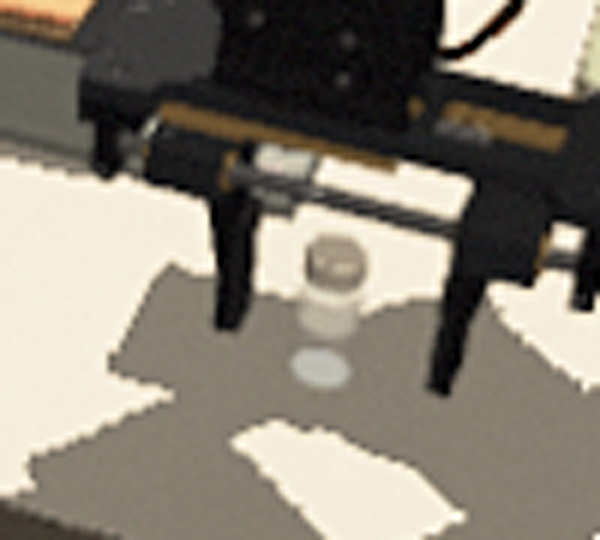

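The fingers straddle the vial, with the cap at (335,262) and the fingers at (232,270) and (450,330). I'll now track the commanded pose rather than the oscillating measured one.

```bash
cat >> h.py <<'E'
import json,os
def cmdpose():
    # nominal pose plus all sent final rows listed in sent.txt
    p=np.array([234.601,-579.291,247.538]); R=Ro.from_euler('z',0.384)*Ro.from_euler('x',np.pi)
    for l in open("sent.txt"):
        if l.strip():
            a=np.array(json.loads(l)); p=p+R.apply(a[:3]*800); R=R*Ro.from_rotvec(a[3:6]*np.pi/2)
    return p,R
def sent(*ds):
    with open("sent.txt","a") as f:
        for d in ds: f.write(json.dumps(list(d))+"\n")
def go(wps):
    s=telemetry.state(); p,R=cmdpose()
    print("meas",s["eef_pos"].round(1),"cmd",p.round(1),"yaw %.3f"%np.arctan2(*R.as_matrix()[1::-1,0]),"F",s["contact_force"].round(1),"gap %.1f f %.1f"%(s["finger_gap"],s["finger_force"]),"t %.2f"%s["clock"],"q",s["qpos"].round(2),"tiltdiff",((R.inv()*Ro.from_quat(s["eef_rot"])).as_rotvec()).round(3))
    for q,yaw,tilt in wps:
        q=np.array(q,float);R2=down(yaw,tilt)
        sh=R.inv().apply(q-p)/800; tu=(R.inv()*R2).as_rotvec()/(np.pi/2)
        print(np.r_[sh,tu].round(4).tolist(),"mm %.0f deg %.1f"%(np.linalg.norm(q-p),np.linalg.norm(tu)*90)); p,R=q,R2
E
python3 -c "
from h import *
sent([0.1934, -0.1411, 0.071, -0.001, 0, 0.133],[0.16, -0.178, 0.0875, 0, 0, 0.1324],[0, 0.004, 0.1025, -0.0015, 0.0017, 0.0025])
v=[436.6,-253.2]
go([(v+[37],-.032,0)])"
```

```text
meas [ 437.2 -259.4   40.4] cmd [ 437.  -257.6   38.5] yaw -0.037 F [-0.6  0.5  0.8] gap 69.6 f 0.0 t 1.65 q [-0.69  0.2   1.98 -0.    0.95  0.92] tiltdiff [-0.001  0.002  0.001]
[-0.0007, -0.0055, 0.0019, 0.0025, -0.002, -0.0031] mm 5 deg 0.4
```

Emit:
arm_command(deltas=[-0.0007,-0.0055,0.002,0.0025,-0.002,-0.003,0.5,-0.0007,-0.0055,0.002,0.0025,-0.002,-0.003,0.5,-0.0007,-0.0055,0.002,0.0025,-0.002,-0.003,0,-0.0007,-0.0055,0.002,0.0025,-0.002,-0.003,0,-0.0007,-0.0055,0.002,0.0025,-0.002,-0.003,0])

```text
clock: 2.15
eef_pos: [436.6, -253.1, 37.4]
eef_rot: [1.0, -0.016, 0.0, 0.0]
contact_force: [0.1, -0.9, -0.3]
finger_gap: 37.4
finger_force: 0.0
```

Emit:
arm_command(deltas=[0,0,0,0,0,0,0,0,0,0,0,0,0,0])

```text
clock: 2.35
eef_pos: [436.3, -253.0, 36.9]
eef_rot: [1.0, -0.016, -0.0, -0.0]
contact_force: [-0.8, 0.3, 0.6]
finger_gap: 24.2
finger_force: 30.0
```

```bash
python3 -c "
from h import *
sent([-0.0007, -0.0055, 0.002, 0.0025, -0.002, -0.003])
r=[550.8,24.3]
go([([440,-230,190],-.032,0),([500,-20,190],-.032,0),(r+[170],-.032,0),(r+[120],-.032,-.055)])
for k in range(1):
  p,d=optics.capture('top');s=telemetry.state();print(s['eef_pos'])
# measure tray slope from depth
pts=[]
for x in range(210,480,6):
  for y in range(75,300,8):
    P=dep('top',np.load('top0.npy'),310+x/5,155+y/5); pts.append(P)
pts=np.array(pts);pts=pts[(pts[:,2]>50)&(pts[:,2]<85)]
A=np.c_[pts[:,0]-588,pts[:,1]-24,np.ones(len(pts))]
c=np.linalg.lstsq(A,pts[:,2],rcond=None)[0];print('plane',c,len(pts))"
```

```text
meas [ 436.3 -253.    36.9] cmd [ 436.6 -253.2   36.9] yaw -0.032 F [-0.8  0.3  0.6] gap 24.2 f 30.0 t 2.35 q [-0.68  0.2   1.99  0.    0.95  0.92] tiltdiff [ 0.    -0.    -0.001]
[0.0034, -0.0291, -0.1913, -0.0, -0.0, -0.0001] mm 155 deg 0.0
[0.0666, -0.2648, -0.0, 0.0, 0.0, 0.0] mm 218 deg 0.0
[0.0617, -0.0574, 0.025, 0.0, 0.0, 0.0] mm 70 deg 0.0
[-0.0, -0.0, 0.0625, -0.035, 0.0, -0.0] mm 50 deg 3.2
[ 436.34077765 -252.99514242   36.96633542]
plane [-1.84921428e-03 -5.29793689e-02  6.21237667e+01] 1297
```

Emit:
arm_command(deltas=[0,0,-0.06,0,0,0,0,0.0034,-0.029,-0.1913,0,0,0,0,0.0034,-0.029,-0.1913,0,0,0,0,0.0034,-0.029,-0.1913,0,0,0,0])

```text
clock: 2.8
eef_pos: [443.0, -231.3, 196.8]
eef_rot: [1.0, -0.015, 0.005, 0.003]
contact_force: [0.7, -1.0, -0.1]
finger_gap: 24.1
finger_force: 30.0
```

Emit:
arm_command(deltas=[0.0666,-0.265,0,0,0,0,0,0.0666,-0.265,0,0,0,0,0,0.0666,-0.265,0,0,0,0,0,0.0666,-0.265,0,0,0,0,0,0.0666,-0.265,0,0,0,0,0])

```text
clock: 3.3
eef_pos: [499.8, -15.9, 189.3]
eef_rot: [1.0, -0.014, -0.0, -0.001]
contact_force: [0.2, -0.7, -0.1]
finger_gap: 24.7
finger_force: 30.0
```

```bash
python3 -c "
from h import *
sent([0.0034, -0.029, -0.1913, 0, 0, 0],[0.0666, -0.265, 0, 0, 0, 0])
r=[550.8,25.0]
go([(r+[150],-.032,-.053),(r+[108],-.032,-.053),(r+[100],-.032,-.053)])"
```

```text
meas [499.8 -15.9 189.3] cmd [500.1 -19.9 190. ] yaw -0.032 F [ 0.2 -0.7 -0.1] gap 24.7 f 30.0 t 3.30 q [-0.19 -0.03  1.91  0.    1.26  1.41] tiltdiff [ 0.001 -0.001 -0.004]
[0.0616, -0.0581, 0.05, -0.0338, -0.0, -0.0001] mm 79 deg 3.0
[-0.0, -0.0028, 0.0524, 0.0, 0.0, 0.0] mm 42 deg 0.0
[-0.0, -0.0005, 0.01, 0.0, 0.0, 0.0] mm 8 deg 0.0
```

Emit:
arm_command(deltas=[0.0308,-0.029,0.02,-0.017,0,0,0,0.0616,-0.058,0.05,-0.0338,0,0,0,0.0616,-0.058,0.05,-0.0338,0,0,0,0.0616,-0.058,0.05,-0.0338,0,0,0])

```text
clock: 3.7
eef_pos: [549.3, 25.9, 147.9]
eef_rot: [1.0, -0.015, -0.002, 0.026]
contact_force: [0.3, -0.4, 0.0]
finger_gap: 24.5
finger_force: 30.0
```

Emit:
arm_command(deltas=[0,-0.0014,0.025,0,0,0,0,0,-0.0028,0.045,0,0,0,0,0,-0.0028,0.0524,0,0,0,0,0,-0.0028,0.0524,0,0,0,0,0,-0.0028,0.0524,0,0,0,0])

```text
clock: 4.2
eef_pos: [550.8, 24.6, 109.2]
eef_rot: [1.0, -0.016, 0.0, 0.027]
contact_force: [0.1, 0.3, 0.7]
finger_gap: 24.5
finger_force: 30.0
```

Emit:
arm_command(deltas=[0,-0.0002,0.004,0,0,0,0,0,-0.0004,0.0075,0,0,0,0,0,-0.0004,0.0075,0,0,0,0,0,-0.0004,0.0075,0,0,0,0])

```text
clock: 4.6
eef_pos: [550.3, 25.2, 102.0]
eef_rot: [1.0, -0.016, -0.0, 0.027]
contact_force: [0.2, -0.1, 0.3]
finger_gap: 24.4
finger_force: 30.0
```

```bash
python3 -c "
from h import *
sent([0.0616, -0.058, 0.05, -0.0338, 0, 0],[0, -0.0028, 0.0524, 0, 0, 0],[0, -0.0004, 0.0075, 0, 0, 0])
r=[550.8,25.0]
go([(r+[99.5],-.032,-.053)])
o,_=optics.capture('scene')
t,_=optics.capture('top')
cv2.imwrite('pics/p1.png',np.hstack([cv2.resize(o[165:235,310:390],(400,350),interpolation=2),cv2.resize(t[155:225,310:390],(400,350),interpolation=2)])[...,::-1])"
```

```text
meas [550.3  25.2 102. ] cmd [550.8  24.9 102. ] yaw -0.032 F [ 0.2 -0.1  0.3] gap 24.4 f 30.0 t 4.60 q [-0.07  0.2   1.84 -0.06  1.1   1.56] tiltdiff [-0.     0.    -0.001]
[-0.0, -0.0003, 0.0031, 0.0, -0.0, -0.0001] mm 2 deg 0.0
```

View pics/p1.png

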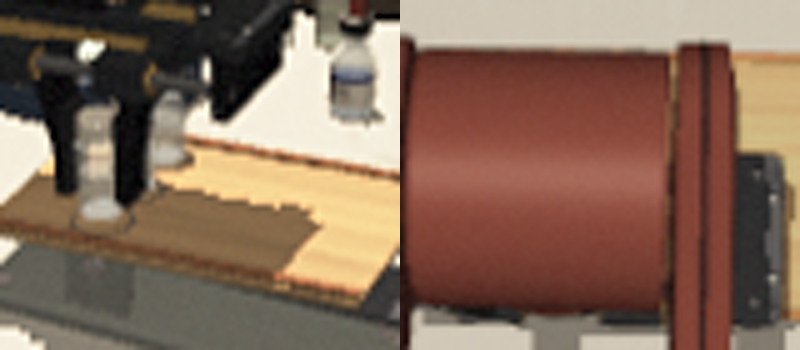

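The held vial hangs centred over the empty ring: its base is at (102,208) and the ring at (102,220). I'll lower it until it touches.

Emit:
arm_command(deltas=[0,0,0.0015,0,0,0,0,0,0,0.003,0,0,0,0,0,0,0.003,0,0,0,0])

```text
clock: 5.0
eef_pos: [550.2, 25.1, 99.4]
eef_rot: [1.0, -0.016, -0.001, 0.026]
contact_force: [0.0, 0.4, 0.1]
finger_gap: 24.0
finger_force: 30.0
```

Emit:
arm_command(deltas=[0,0,0.001,0,0,0,0,0,0,0.001,0,0,0,0])

```text
clock: 5.2
eef_pos: [550.4, 25.0, 98.8]
eef_rot: [1.0, -0.016, -0.0, 0.026]
contact_force: [-0.1, 0.1, -0.6]
finger_gap: 24.3
finger_force: 30.0
```

Emit:
arm_command(deltas=[0,0,0.001,0,0,0,0,0,0,0.001,0,0,0,0])

```text
clock: 5.4
eef_pos: [550.5, 25.0, 98.6]
eef_rot: [1.0, -0.016, -0.0, 0.027]
contact_force: [-1.6, 0.2, 5.5]
finger_gap: 24.1
finger_force: 30.0
```

Emit:
arm_command(deltas=[0,0,0.001,0,0,0,0,0,0,0.001,0,0,0,0])

```text
clock: 5.6
eef_pos: [550.5, 25.0, 98.5]
eef_rot: [1.0, -0.016, -0.0, 0.027]
contact_force: [-4.9, -0.6, 9.4]
finger_gap: 24.9
finger_force: 30.0
```

Emit:
arm_command(deltas=[0,0,-0.0015,0,0,0,0,0,0,-0.0015,0,0,0,0.5,0,0,-0.0015,0,0,0,0.55,0,0,-0.0015,0,0,0,0.55])

```text
clock: 6.0
eef_pos: [550.2, 25.0, 98.1]
eef_rot: [1.0, -0.016, -0.001, 0.026]
contact_force: [-0.4, -0.1, 1.0]
finger_gap: 40.9
finger_force: 0.0
```

Emit:
arm_command(deltas=[0,0,-0.02,0,0,0,0.55,0,0,-0.05,0,0,0,0.55,0,0,-0.1,0,0,0,0.55,0,0,-0.15,0,0,0,0.55,0,0,-0.15,0,0,0,0.55])

```text
clock: 6.5
eef_pos: [554.3, 31.3, 225.1]
eef_rot: [1.0, -0.016, 0.005, 0.027]
contact_force: [1.5, 0.2, 0.4]
finger_gap: 47.9
finger_force: 0.0
```

```bash
python3 -c "
from h import *
sent(*[[0,0,k,0,0,0] for k in (.003,.001,.001,.001,-.0015,-.15)])
go([([525,190,200],.139,0),([473.5,322.7,130],.139,0),([473.5,322.7,70],.139,0),([473.5,322.7,28],.139,0)])"
```

```text
meas [554.3  31.3 225.1] cmd [551.   31.1 218.2] yaw -0.032 F [1.5 0.2 0.4] gap 47.9 f 0.0 t 6.50 q [-0.06  0.07  1.74 -0.05  1.32  1.56] tiltdiff [-0.     0.011 -0.   ]
[-0.0389, -0.1984, 0.0123, 0.0337, 0.0029, -0.1089] mm 162 deg 10.3
[-0.0408, -0.1732, 0.0875, 0.0, 0.0, 0.0] mm 159 deg 0.0
[0.0, -0.0, 0.075, 0.0, 0.0, 0.0] mm 60 deg 0.0
[0.0, -0.0, 0.0525, 0.0, 0.0, 0.0] mm 42 deg 0.0
```

Emit:
arm_command(deltas=[-0.0389,-0.1984,0.0123,0.0337,0.0029,-0.109,0.55,-0.0389,-0.1984,0.0123,0.0337,0.0029,-0.109,0.55,-0.0389,-0.1984,0.0123,0.0337,0.0029,-0.109,0.55,-0.0389,-0.1984,0.0123,0.0337,0.0029,-0.109,0.55])

```text
clock: 6.9
eef_pos: [522.4, 194.0, 198.5]
eef_rot: [0.997, 0.072, -0.001, -0.001]
contact_force: [0.8, 0.3, 0.2]
finger_gap: 48.0
finger_force: 0.0
```

Emit:
arm_command(deltas=[-0.0408,-0.1732,0.0875,0,0,0,0.55,-0.0408,-0.1732,0.0875,0,0,0,0.55,-0.0408,-0.1732,0.0875,0,0,0,0.55,-0.0408,-0.1732,0.0875,0,0,0,0.55,-0.0408,-0.1732,0.0875,0,0,0,0.55])

```text
clock: 7.4
eef_pos: [471.3, 323.1, 128.3]
eef_rot: [0.997, 0.071, -0.001, 0.001]
contact_force: [-0.0, 0.0, -0.1]
finger_gap: 48.0
finger_force: 0.0
```

```bash
python3 -c "
from h import *
sent([-0.0389, -0.1984, 0.0123, 0.0337, 0.0029, -0.109],[-0.0408, -0.1732, 0.0875, 0, 0, 0])
go([([473.5,322.7,70],.139,0),([473.5,322.7,28],.139,0)])
o,_=optics.capture('scene')
t,_=optics.capture('top')
print('level in scene at',proj('scene',[473.5,322.7,20]))
cv2.imwrite('pics/q1.png',np.hstack([cv2.resize(t[155:225,310:390],(400,350),interpolation=2),cv2.resize(o[int(proj('scene',[473.5,322.7,20])[1])-40:,max(0,int(proj('scene',[473.5,322.7,20])[0])-46):][:80,:92],(400,350),interpolation=2)])[...,::-1])"
```

```text
meas [471.3 323.1 128.3] cmd [473.5 322.7 130. ] yaw 0.139 F [-0.   0.  -0.1] gap 48.0 f 0.0 t 7.40 q [ 0.46  0.21  1.77 -0.    1.16  1.89] tiltdiff [-0.001 -0.003 -0.004]
[0.0001, -0.0, 0.075, -0.0, -0.0, 0.0001] mm 60 deg 0.0
[0.0, -0.0, 0.0525, 0.0, 0.0, 0.0] mm 42 deg 0.0
level in scene at [220.21641394 211.12160954]
```

View pics/q1.png

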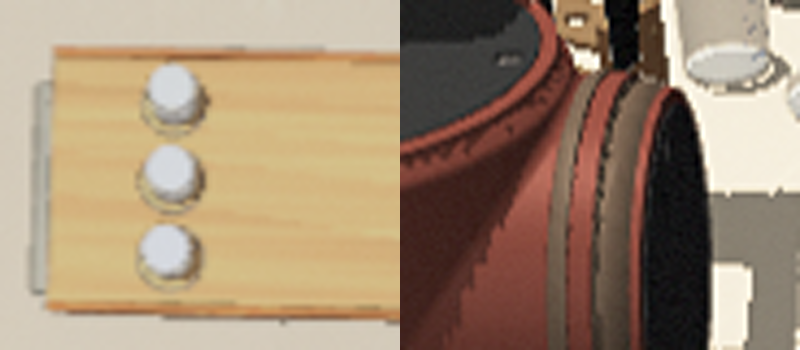

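The left half shows the three caps in a neat row at (174,87), (172,167) and (169,250), with the placed vial centred on its ring. The right half shows that the arm still hides the level. Next is the level grasp.

Emit:
arm_command(deltas=[0,0,0.05,0,0,0,0.55,0,0,0.075,0,0,0,0.55,0,0,0.075,0,0,0,0.55])

```text
clock: 7.8
eef_pos: [471.9, 320.2, 67.7]
eef_rot: [0.998, 0.069, -0.002, 0.001]
contact_force: [-0.5, 0.6, 0.0]
finger_gap: 48.0
finger_force: 0.0
```

Emit:
arm_command(deltas=[0,0,0.026,0,0,0,0.55,0,0,0.044,0,0,0,0.55,0,0,0.051,0,0,0,0.55,0,0,0.051,0,0,0,0.55,0,0,0.051,0,0,0,0.3])

```text
clock: 8.3
eef_pos: [473.4, 323.0, 30.1]
eef_rot: [0.998, 0.07, 0.001, -0.0]
contact_force: [-0.8, 0.8, 1.0]
finger_gap: 44.5
finger_force: 0.0
```

Emit:
arm_command(deltas=[0,0,0,0,0,0,0,0,0,0,0,0,0,0,0,0,0,0,0,0,0])

```text
clock: 8.6
eef_pos: [473.1, 323.1, 29.8]
eef_rot: [0.998, 0.07, 0.0, -0.0]
contact_force: [0.8, -0.2, 2.2]
finger_gap: 25.8
finger_force: 30.0
```

```bash
python3 -c "
from h import *
sent(*[[0,0,k,0,0,0] for k in (.075,.051)])
a=[586,-61.7]
go([([473.5,322.7,200],.139,0),([500,180,215],.8,0),([560,20,215],1.3,0),(a+[180],1.539,-.053),(a+[104],1.539,-.053),(a+[97],1.539,-.053)])"
```

```text
meas [473.1 323.1  29.8] cmd [473.5 322.7  29.2] yaw 0.139 F [ 0.8 -0.2  2.2] gap 25.8 f 30.0 t 8.60 q [ 0.46  0.35  1.81 -0.    0.98  1.89] tiltdiff [ 0.     0.001 -0.001]
[0.0001, -0.0, -0.2135, -0.0, -0.0, 0.0001] mm 171 deg 0.0
[0.0081, 0.1812, -0.0187, -0.0, 0.0, -0.4208] mm 146 deg 37.9
[-0.0912, 0.1931, 0.0, 0.0, 0.0, -0.3183] mm 171 deg 28.6
[-0.0897, 0.0586, 0.0438, -0.004, -0.0336, -0.1521] mm 93 deg 14.0
[0.005, 0.0, 0.0949, 0.0, 0.0, 0.0] mm 76 deg 0.0
[0.0005, 0.0, 0.0087, 0.0, 0.0, 0.0] mm 7 deg 0.0
```

Emit:
arm_command(deltas=[0,0,-0.04,0,0,0,0,0,0,-0.09,0,0,0,0,0,0,-0.14,0,0,0,0,0,0,-0.19,0,0,0,0,0,0,-0.2135,0,0,0,0])

```text
clock: 9.1
eef_pos: [474.2, 323.7, 204.6]
eef_rot: [0.998, 0.07, 0.003, -0.001]
contact_force: [0.9, -0.2, -1.4]
finger_gap: 25.9
finger_force: 30.0
```

Emit:
arm_command(deltas=[0.0016,0.036,-0.0037,0,0,-0.084,0,0.0032,0.0724,-0.0075,0,0,-0.168,0,0.005,0.1087,-0.011,0,0,-0.252,0,0.0065,0.145,-0.015,0,0,-0.336,0,0.0081,0.1812,-0.0187,0,0,-0.42,0])

```text
clock: 9.6
eef_pos: [499.1, 179.2, 214.9]
eef_rot: [0.92, 0.392, -0.0, -0.0]
contact_force: [0.2, -1.0, -1.9]
finger_gap: 25.9
finger_force: 30.0
```

Emit:
arm_command(deltas=[-0.0182,0.0386,0,0,0,-0.064,0,-0.0365,0.0772,0,0,0,-0.127,0,-0.0547,0.1158,0,0,0,-0.191,0,-0.073,0.1545,0,0,0,-0.255,0,-0.0912,0.193,0,0,0,-0.318,0])

```text
clock: 10.1
eef_pos: [559.3, 19.1, 214.8]
eef_rot: [0.795, 0.607, -0.0, -0.0]
contact_force: [0.2, -0.0, -1.6]
finger_gap: 25.6
finger_force: 30.0
```

```bash
python3 -c "
from h import *
sent([0,0,-.2135,0,0,0],[0.0081, 0.1812, -0.0187, 0, 0, -0.42],[-0.0912, 0.193, 0, 0, 0, -0.318])
a=[586,-61.7]
go([(a+[170],1.539,-.053),(a+[104],1.539,-.053),(a+[97],1.539,-.053)])"
```

```text
meas [559.3  19.1 214.8] cmd [559.7  20.  214.9] yaw 1.298 F [ 0.2 -0.  -1.6] gap 25.6 f 30.0 t 10.10 q [-0.11  0.09  1.73  0.    1.32  0.16] tiltdiff [ 0.     0.    -0.005]
[-0.0896, 0.0591, 0.0562, -0.004, -0.0336, -0.1531] mm 97 deg 14.1
[0.0044, 0.0, 0.0824, 0.0, 0.0, 0.0] mm 66 deg 0.0
[0.0005, 0.0, 0.0087, 0.0, 0.0, 0.0] mm 7 deg 0.0
```

Emit:
arm_command(deltas=[-0.03,0.02,0.01,-0.001,-0.011,-0.05,0,-0.06,0.04,0.025,-0.003,-0.022,-0.1,0,-0.0896,0.0591,0.045,-0.004,-0.0336,-0.153,0,-0.0896,0.0591,0.0562,-0.004,-0.0336,-0.153,0,-0.0896,0.0591,0.0562,-0.004,-0.0336,-0.153,0])

```text
clock: 10.6
eef_pos: [584.0, -61.2, 167.7]
eef_rot: [0.719, 0.695, -0.02, 0.016]
contact_force: [-0.4, 0.2, -1.3]
finger_gap: 25.6
finger_force: 30.0
```

Emit:
arm_command(deltas=[0.001,0,0.02,0,0,0,0,0.0025,0,0.045,0,0,0,0,0.0037,0,0.07,0,0,0,0,0.0044,0,0.0824,0,0,0,0,0.0044,0,0.0824,0,0,0,0])

```text
clock: 11.1
eef_pos: [584.1, -60.4, 102.1]
eef_rot: [0.718, 0.696, -0.02, 0.017]
contact_force: [-0.6, 0.5, -2.1]
finger_gap: 25.5
finger_force: 30.0
```

```bash
python3 -c "
from h import *
sent([-0.0896, 0.0591, 0.0562, -0.004, -0.0336, -0.153],[0.0044, 0, 0.0824, 0, 0, 0])
a=[586,-61.7]
go([(a+[97],1.539,-.053),(a+[96],1.539,-.053)])"
```

```text
meas [584.1 -60.4 102.1] cmd [586.  -61.7 104. ] yaw 1.539 F [-0.6  0.5 -2.1] gap 25.5 f 30.0 t 11.10 q [-0.21  0.28  1.75 -0.06  1.11 -0.15] tiltdiff [ 0.003  0.001 -0.002]
[0.0005, 0.0, 0.0087, -0.0, -0.0, -0.0001] mm 7 deg 0.0
[0.0001, 0.0, 0.0012, 0.0, 0.0, 0.0] mm 1 deg 0.0
```

Emit:
arm_command(deltas=[0,0,0.003,0,0,0,0,0.0003,0,0.006,0,0,0,0,0.0004,0,0.0075,0,0,0,0,0.0004,0,0.0075,0,0,0,0])

```text
clock: 11.5
eef_pos: [585.8, -61.5, 98.4]
eef_rot: [0.718, 0.696, -0.019, 0.019]
contact_force: [-0.2, -1.1, -2.7]
finger_gap: 25.7
finger_force: 30.0
```

Emit:
arm_command(deltas=[0,0,0.0012,0,0,0,0,0,0,0.0012,0,0,0,0,0,0,0.0012,0,0,0,0])

```text
clock: 11.8
eef_pos: [585.6, -61.5, 97.1]
eef_rot: [0.718, 0.696, -0.019, 0.018]
contact_force: [-0.6, -0.7, -1.4]
finger_gap: 26.1
finger_force: 30.0
```

Emit:
arm_command(deltas=[0,0,0.001,0,0,0,0,0,0,0.001,0,0,0,0,0,0,0.001,0,0,0,0])

```text
clock: 12.1
eef_pos: [585.6, -61.5, 96.3]
eef_rot: [0.718, 0.696, -0.019, 0.018]
contact_force: [0.6, 0.2, -0.9]
finger_gap: 25.6
finger_force: 30.0
```

Emit:
arm_command(deltas=[0,0,0.001,0,0,0,0,0,0,0.001,0,0,0,0,0,0,0.001,0,0,0,0])

```text
clock: 12.4
eef_pos: [585.8, -61.6, 96.1]
eef_rot: [0.718, 0.696, -0.019, 0.019]
contact_force: [-2.5, 0.3, 5.0]
finger_gap: 25.4
finger_force: 30.0
```

Emit:
arm_command(deltas=[0,0,0.0006,0,0,0,0,0,0,0.0006,0,0,0,0])

```text
clock: 12.6
eef_pos: [585.9, -61.6, 96.1]
eef_rot: [0.718, 0.696, -0.019, 0.019]
contact_force: [-4.1, 0.5, 7.9]
finger_gap: 25.8
finger_force: 30.0
```

Emit:
arm_command(deltas=[0,0,-0.001,0,0,0,0,0,0,-0.001,0,0,0,0.5,0,0,-0.001,0,0,0,0.5,0,0,-0.001,0,0,0,0.5])

```text
clock: 13.0
eef_pos: [585.5, -61.5, 95.4]
eef_rot: [0.718, 0.696, -0.019, 0.018]
contact_force: [0.1, -0.2, -0.5]
finger_gap: 40.4
finger_force: 0.0
```

Emit:
arm_command(deltas=[0,0,-0.015,0,0,0,0.5,0,0,-0.04,0,0,0,0.5,0,0,-0.08,0,0,0,0.7,0,0,-0.11,0,0,0,0.7,0,0,-0.11,0,0,0,0.7])

```text
clock: 13.5
eef_pos: [588.6, -57.3, 189.1]
eef_rot: [0.718, 0.696, -0.017, 0.022]
contact_force: [0.8, -0.2, 1.2]
finger_gap: 57.9
finger_force: 0.0
```

```bash
python3 -c "
from h import *
sent([.0004,0,.0075,0,0,0],*[[0,0,k,0,0,0] for k in (.0012,.001,.001,.0006,-.001,-.11)])
o,_=optics.capture('scene');t,_=optics.capture('top')
k=[581.7,-182.8]
go([(k+[170],1.9,-.025),(k+[100],1.9,-.025),(k+[88],1.9,-.025)])
cv2.imwrite('pics/r1.png',np.hstack([cv2.resize(t[155:235,315:445],(500,308),interpolation=2),cv2.resize(o[175:255,310:388],(300,308),interpolation=2)])[...,::-1])"
```

```text
meas [586.2 -56.9 184.6] cmd [586.1 -57.2 183.6] yaw 1.539 F [ 0.5 -0.  -0.7] gap 59.4 f 0.0 t 13.60 q [-0.2   0.18  1.69 -0.05  1.26 -0.15] tiltdiff [-0.002 -0.    -0.001]
[-0.156, -0.0005, 0.0253, -0.0033, 0.0176, -0.2299] mm 126 deg 20.8
[0.002, 0.0008, 0.0875, 0.0, 0.0, 0.0] mm 70 deg 0.0
[0.0004, 0.0001, 0.015, 0.0, 0.0, 0.0] mm 12 deg 0.0
```

View pics/r1.png

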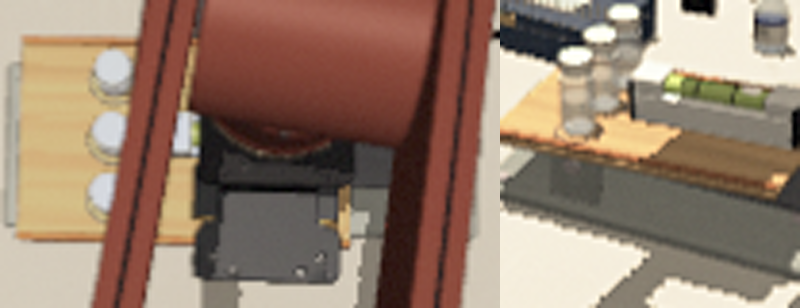

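The top view shows the vials standing and the arm over the level. The scene view shows the level seated lengthwise on the tray, with its ends at (650,90) and (790,115) and its tube visible. On to the knob.

```bash
python3 -c "
from h import *
k=[581.9,-183.4]
go([(k+[170],1.9,0),(k+[105],1.9,0),(k+[87],1.9,0)])"
```

```text
meas [586.2 -56.9 184.6] cmd [586.1 -57.2 183.6] yaw 1.539 F [ 0.5 -0.  -0.7] gap 59.4 f 0.0 t 13.60 q [-0.2   0.18  1.69 -0.05  1.26 -0.15] tiltdiff [-0.002 -0.    -0.001]
[-0.1568, -0.0002, 0.0253, -0.0061, 0.0333, -0.2299] mm 127 deg 20.9
[0.0, -0.0, 0.0812, 0.0, 0.0, 0.0] mm 65 deg 0.0
[0.0, -0.0, 0.0225, 0.0, 0.0, 0.0] mm 18 deg 0.0
```

Emit:
arm_command(deltas=[-0.045,0,0,-0.0015,0.0083,-0.06,0.7,-0.09,0,0.01,-0.003,0.0166,-0.12,0.7,-0.135,0,0.02,-0.0045,0.025,-0.18,0.7,-0.1568,-0.0002,0.0253,-0.0061,0.0333,-0.23,0.7,-0.1568,-0.0002,0.0253,-0.0061,0.0333,-0.23,0.7])

```text
clock: 14.1
eef_pos: [579.8, -185.5, 167.4]
eef_rot: [0.582, 0.813, -0.001, -0.002]
contact_force: [0.6, 0.5, -0.6]
finger_gap: 61.0
finger_force: 0.0
```

Emit:
arm_command(deltas=[0,0,0.03,0,0,0,0.7,0,0,0.06,0,0,0,0.7,0,0,0.0812,0,0,0,0.7,0,0,0.0812,0,0,0,0.7])

```text
clock: 14.5
eef_pos: [579.1, -181.2, 101.1]
eef_rot: [0.581, 0.814, -0.001, -0.004]
contact_force: [-1.2, 0.4, -0.3]
finger_gap: 60.8
finger_force: 0.0
```

Emit:
arm_command(deltas=[0,0,0.012,0,0,0,0.7,0,0,0.0225,0,0,0,0.7,0,0,0.0225,0,0,0,0.7])

```text
clock: 14.8
eef_pos: [581.2, -182.8, 86.3]
eef_rot: [0.581, 0.814, -0.0, -0.001]
contact_force: [0.6, 0.2, 0.3]
finger_gap: 60.8
finger_force: 0.0
```

```bash
python3 -c "
from h import *
sent([-0.1568, -0.0002, 0.0253, -0.0061, 0.0333, -0.23],[0,0,.0812,0,0,0],[0,0,.0225,0,0,0])
go([])
o,_=optics.capture('scene');t,_=optics.capture('top')
cv2.imwrite('s2.png',o[...,::-1]);cv2.imwrite('t2.png',t[...,::-1])
# tube segment samples along level x in scene: print rgb along the tube
import math
n=np.array([0,.053,1]);a=np.array([.032,1,-.053]);x=np.array([1,-.032,0])
c=np.array([586.,-63.3,66.5])
for nm,im in(('scene',o),('top',t)):
  for s in range(-45,46,3):
    q=proj(nm,c+n*31+a*s); print(nm,s,q.round(1),im[int(round(q[1])),int(round(q[0]))])"
```

```text
meas [ 581.2 -182.8   86.3] cmd [ 581.9 -183.4   87.1] yaw 1.900 F [0.6 0.2 0.3] gap 60.8 f 0.0 t 14.80 q [-0.43  0.35  1.69 -0.    1.1  -0.76] tiltdiff [ 0.001  0.001 -0.001]
scene -45 [382.5 199.8] [254 254 246]
scene -42 [381.3 199.6] [255 255 249]
scene -39 [380.2 199.4] [248 248 239]
scene -36 [379.1 199.2] [238 243 176]
scene -33 [378. 199.] [233 240 148]
scene -30 [376.8 198.8] [247 248 196]
scene -27 [375.7 198.6] [249 245 217]
scene -24 [374.6 198.4] [253 254 255]
scene -21 [373.5 198.2] [254 255 250]
scene -18 [372.4 198. ] [249 254 181]
scene -15 [371.3 197.8] [163 170 101]
scene -12 [370.2 197.6] [221 230 136]
scene -9 [369.1 197.4] [225 231 135]
scene -6 [368.  197.2] [236 245 149]
scene -3 [366.9 197. ] [240 248 154]
scene 0 [365.8 196.8] [238 247 151]
scene 3 [364.7 196.6] [237 245 151]
scene 6 [363.6 196.4] [214 223 125]
scene 9 [362.5 196.2] [239 248 150]
scene 12 [361.4 196. ] [179 189 112]
scene 15 [360.3 195.9] [238 245 150]
scene 18 [359.3 195.7] [238 246 151]
scene 21 [358.2 195.5] [220 228 132]
scene 24 [357.1 195.3] [237 247 151]
scene 27 [356.  195.1] [239 24
[... 621 characters left out ...]
66]
top -12 [385.7 189.8] [189 194 124]
top -9 [384.4 189.7] [209 214 138]
top -6 [383.1 189.7] [208 214 139]
top -3 [381.9 189.7] [207 213 138]
top 0 [380.6 189.7] [208 213 139]
top 3 [379.3 189.6] [204 210 135]
top 6 [378.  189.6] [204 210 134]
top 9 [376.7 189.6] [204 210 135]
top 12 [375.5 189.6] [187 193 121]
top 15 [374.2 189.5] [146 151  93]
top 18 [372.9 189.5] [202 208 132]
top 21 [371.6 189.5] [210 214 147]
top 24 [370.3 189.5] [211 215 148]
top 27 [369.1 189.4] [210 215 148]
top 30 [367.8 189.4] [211 214 149]
top 33 [366.5 189.4] [211 215 151]
top 36 [365.2 189.3] [205 208 150]
top 39 [364.  189.3] [200 201 183]
top 42 [362.7 189.3] [216 219 224]
top 45 [361.4 189.3] [215 218 226]
```

Emit:
arm_command(deltas=[0,0,0,0,0,0,0,0,0,0,0,0,0,0,0,0,0,0,0,0,0,0,0,0,0,0,0,0])

```text
clock: 15.3
eef_pos: [581.3, -183.8, 87.5]
eef_rot: [0.581, 0.814, -0.001, 0.0]
contact_force: [-2.9, -2.3, 2.8]
finger_gap: 43.1
finger_force: 30.0
```

Emit:
arm_command(deltas=[0,0,0.002,0,0,0,0,0,0,0.004,0,0,0,0,0,0,0.006,0,0,0,0,0,0,0.006,0,0,0,0])

```text
clock: 15.7
eef_pos: [581.8, -184.0, 82.9]
eef_rot: [0.581, 0.814, -0.0, 0.001]
contact_force: [-3.9, -2.8, 6.4]
finger_gap: 42.9
finger_force: 30.0
```

Emit:
arm_command(deltas=[0,0,0.001,0,0,0,0,0,0,0.002,0,0,0,0,0,0,0.002,0,0,0,0])

```text
clock: 16.0
eef_pos: [581.9, -184.1, 81.7]
eef_rot: [0.581, 0.814, -0.0, 0.001]
contact_force: [-4.5, -3.7, 8.5]
finger_gap: 43.2
finger_force: 30.0
```

Emit:
arm_command(deltas=[0,0,0.001,0,0,0,0,0,0,0.001,0,0,0,0])

```text
clock: 16.2
eef_pos: [582.1, -184.1, 81.2]
eef_rot: [0.581, 0.814, -0.0, 0.001]
contact_force: [-5.6, -4.0, 7.7]
finger_gap: 43.0
finger_force: 30.0
```

Emit:
arm_command(deltas=[0,0,0.001,0,0,0,0,0,0,0.001,0,0,0,0])

```text
clock: 16.4
eef_pos: [582.5, -184.1, 81.0]
eef_rot: [0.581, 0.814, -0.0, 0.001]
contact_force: [-5.8, -3.2, 10.4]
finger_gap: 43.2
finger_force: 30.0
```

```bash
cat >> h.py <<'E'
def bubble(tilt=-.02,show=False):
    t,_=optics.capture('top'); t=t.astype(np.float32)
    a=np.array([.032,1,tilt]);x=np.array([1,-.032,0]);n=np.array([0,-tilt,1])
    c=np.array([586.,22-85,62-85*tilt]); S=np.arange(-50,50.1,.5)
    uv=np.array([[proj('top',c+n*31+a*s+x*w) for w in(-3,0,3)] for s in S]).astype(np.float32)
    v=cv2.remap(t,uv[...,0],uv[...,1],cv2.INTER_LINEAR).mean(1)
    w=v[:,2]/v[:,1]; g=v[:,1]
    if show:
        for i in range(0,len(S),4): print(S[i],w[i].round(2),g[i].round(0))
    # tube ends from whiteness crossing .85 outermost
    lo=[i for i in range(len(S)) if w[i]<.85]; e0,e1=S[lo[0]],S[lo[-1]]
    m=np.abs(S-(e0+e1)/2)<33; b=np.clip(w-.74,0,None)*m
    cen=(S*b).sum()/b.sum(); d=[]
    for sg in(-1,1):
        k=np.abs(S-(e0+e1)/2-13*sg)<4; dd=np.clip(np.median(g[m])-g,0,None)*k; d.append((S*dd).sum()/max(dd.sum(),1e-6))
    print("tube ends",e0,e1,"mid",(e0+e1)/2,"bubble",cen.round(2),"lines",np.round(d,2),"w",b.max().round(2))
E
python3 -c "
from h import *
sent(*[[0,0,k,0,0,0] for k in (.006,.002,.001,.001)])
go([])
bubble(show=True)"
```

```text
meas [ 582.5 -184.1   81. ] cmd [ 581.9 -183.4   79.1] yaw 1.900 F [-5.8 -3.2 10.4] gap 43.2 f 30.0 t 16.40 q [-0.43  0.35  1.69 -0.    1.09 -0.76] tiltdiff [-0.001 -0.002 -0.001]
-50.0 1.03 219.0
-48.0 1.03 219.0
-46.0 1.03 219.0
-44.0 1.03 219.0
-42.0 1.03 219.0
-40.0 1.03 219.0
-38.0 1.01 217.0
-36.0 0.94 211.0
-34.0 0.69 187.0
-32.0 0.63 192.0
-30.0 0.62 196.0
-28.0 0.62 196.0
-26.0 0.62 196.0
-24.0 0.62 196.0
-22.0 0.63 196.0
-20.0 0.72 192.0
-18.0 0.85 198.0
-16.0 0.92 203.0
-14.0 0.94 200.0
-12.0 0.95 197.0
-10.0 0.94 196.0
-8.0 0.89 202.0
-6.0 0.74 197.0
-4.0 0.65 197.0
-2.0 0.61 198.0
0.0 0.61 198.0
2.0 0.61 199.0
4.0 0.61 199.0
6.0 0.61 199.0
8.0 0.61 199.0
10.0 0.61 196.0
12.0 0.6 185.0
14.0 0.6 166.0
16.0 0.61 160.0
18.0 0.61 195.0
20.0 0.61 200.0
22.0 0.61 200.0
24.0 0.61 200.0
26.0 0.61 200.0
28.0 0.61 200.0
30.0 0.61 200.0
32.0 0.61 200.0
34.0 0.61 201.0
36.0 0.69 203.0
38.0 0.84 206.0
40.0 0.99 211.0
42.0 1.03 219.0
44.0 1.03 219.0
46.0 1.03 219.0
48.0 1.03 219.0
50.0 1.03 219.0
tube ends -35.0 38.0 mid 1.5 bubble -12.69 lines [-11.09  14.71] w 0.21
```

```bash
python3 -c "
from h import *
go([([582.5,-184.0,77],1.9,0)])"
```

```text
meas [ 582.4 -184.1   81. ] cmd [ 581.9 -183.4   79.1] yaw 1.900 F [-5.2 -3.  12.3] gap 42.9 f 30.0 t 16.45 q [-0.43  0.35  1.69 -0.    1.09 -0.76] tiltdiff [-0.001 -0.002 -0.001]
[-0.0009, 0.0005, 0.0026, -0.0, 0.0, 0.0001] mm 2 deg 0.0
```

Emit:
arm_command(deltas=[-0.0009,0.0005,0.0015,0,0,0,0,-0.0009,0.0005,0.0026,0,0,0,0,-0.0009,0.0005,0.0026,0,0,0,0,-0.0009,0.0005,0.0026,0,0,0,0,-0.0009,0.0005,0.0026,0,0,0,0])

```text
clock: 16.95
eef_pos: [583.8, -184.3, 80.5]
eef_rot: [0.581, 0.814, 0.0, 0.002]
contact_force: [-7.6, 0.6, 20.5]
finger_gap: 42.8
finger_force: 30.0
```

Emit:
arm_command(deltas=[0,0,0,0,0,0,0,0,0,0,0,0,0,0,0,0,0,0,0,0,0,0,0,0,0,0,0,0,0,0,0,0,0,0,0])

```text
clock: 17.45
eef_pos: [583.7, -184.3, 80.5]
eef_rot: [0.581, 0.814, 0.0, 0.002]
contact_force: [-7.9, 0.6, 19.3]
finger_gap: 43.0
finger_force: 30.0
```

Emit:
arm_command(deltas=[0,0,0,0,0,0,0,0,0,0,0,0,0,0,0,0,0,0,0,0,0,0,0,0,0,0,0,0,0,0,0,0,0,0,0])

```text
clock: 17.95
eef_pos: [583.8, -184.3, 80.6]
eef_rot: [0.581, 0.814, 0.0, 0.002]
contact_force: [-6.9, 1.5, 20.2]
finger_gap: 42.7
finger_force: 30.0
```

```bash
python3 -c "
from h import *
sent([-0.0009, 0.0005, 0.0026, 0, 0, 0])
go([])
bubble()
bubble()"
```

```text
meas [ 583.8 -184.3   80.6] cmd [ 582.5 -184.    77. ] yaw 1.900 F [-6.9  1.5 20.2] gap 42.7 f 30.0 t 17.95 q [-0.43  0.36  1.69  0.    1.09 -0.76] tiltdiff [-0.003 -0.002 -0.001]
tube ends -35.0 38.0 mid 1.5 bubble -8.96 lines [-12.48  14.55] w 0.2
tube ends -35.0 38.0 mid 1.5 bubble -8.94 lines [-12.62  14.53] w 0.21
```

Emit:
arm_command(deltas=[0,0,0,0,0,0.04,0,0,0,0,0,0,0.08,0,0,0,0,0,0,0.12,0,0,0,0,0,0,0.16,0,0,0,0,0,0,0.2,0])

```text
clock: 18.55
eef_pos: [583.6, -184.3, 80.5]
eef_rot: [0.702, 0.712, 0.001, 0.001]
contact_force: [-6.7, 1.0, 19.8]
finger_gap: 43.0
finger_force: 30.0
```

Emit:
arm_command(deltas=[0,0,0,0,0,0.04,0,0,0,0,0,0,0.08,0,0,0,0,0,0,0.12,0,0,0,0,0,0,0.16,0,0,0,0,0,0,0.18,0])

```text
clock: 19.05
eef_pos: [583.6, -184.2, 80.5]
eef_rot: [0.795, 0.606, 0.001, 0.001]
contact_force: [-7.7, 0.3, 20.8]
finger_gap: 43.0
finger_force: 30.0
```

Emit:
arm_command(deltas=[0,0,0,0,0,0,0,0,0,0,0,0,0,0,0,0,0,0,0,0,0,0,0,0,0,0,0,0,0,0,0,0,0,0,0])

```text
clock: 19.55
eef_pos: [583.7, -184.3, 80.5]
eef_rot: [0.795, 0.607, 0.001, 0.001]
contact_force: [-8.1, 0.3, 20.3]
finger_gap: 43.1
finger_force: 30.0
```

Emit:
arm_command(deltas=[0,0,0,0,0,0,0,0,0,0,0,0,0,0,0,0,0,0,0,0,0,0,0,0,0,0,0,0,0,0,0,0,0,0,0])

```text
clock: 20.05
eef_pos: [583.7, -184.3, 80.5]
eef_rot: [0.795, 0.607, 0.001, 0.001]
contact_force: [-7.5, 0.3, 19.8]
finger_gap: 43.2
finger_force: 30.0
```

Emit:
arm_command(deltas=[0,0,0,0,0,0,0,0,0,0,0,0,0,0,0,0,0,0,0,0,0,0,0,0,0,0,0,0,0,0,0,0,0,0,0])

```text
clock: 20.55
eef_pos: [583.7, -184.3, 80.5]
eef_rot: [0.795, 0.607, 0.001, 0.001]
contact_force: [-7.7, 0.5, 20.1]
finger_gap: 43.0
finger_force: 30.0
```

```bash
python3 -c "
from h import *
sent([0,0,0,0,0,.2],[0,0,0,0,0,.18])
go([])
bubble()
bubble()"
```

```text
meas [ 583.7 -184.3   80.5] cmd [ 582.5 -184.    77. ] yaw 1.303 F [-7.7  0.5 20.1] gap 43.0 f 30.0 t 20.55 q [-0.43  0.36  1.69  0.    1.09 -0.17] tiltdiff [-0.003 -0.    -0.001]
tube ends -35.0 37.5 mid 1.25 bubble -0.26 lines [-11.83  13.96] w 0.19
tube ends -35.0 37.5 mid 1.25 bubble -0.27 lines [-11.86  13.96] w 0.19
```

Emit:
arm_command(deltas=[0,0,0,0,0,0.03,0,0,0,0,0,0,0.06,0,0,0,0,0,0,0.06,0,0,0,0,0,0,0.06,0,0,0,0,0,0,0.06,0])

```text
clock: 21.15
eef_pos: [583.7, -184.3, 80.5]
eef_rot: [0.823, 0.569, 0.001, 0.001]
contact_force: [-6.9, 1.0, 19.9]
finger_gap: 43.2
finger_force: 30.0
```

Emit:
arm_command(deltas=[0,0,0,0,0,0,0,0,0,0,0,0,0,0,0,0,0,0,0,0,0,0,0,0,0,0,0,0,0,0,0,0,0,0,0])

```text
clock: 21.65
eef_pos: [583.7, -184.3, 80.5]
eef_rot: [0.823, 0.569, 0.001, 0.001]
contact_force: [-8.0, -0.1, 20.4]
finger_gap: 42.8
finger_force: 30.0
```

Emit:
arm_command(deltas=[0,0,0,0,0,0,0,0,0,0,0,0,0,0,0,0,0,0,0,0,0,0,0,0,0,0,0,0,0,0,0,0,0,0,0])

```text
clock: 22.15
eef_pos: [583.6, -184.2, 80.5]
eef_rot: [0.823, 0.569, 0.001, 0.001]
contact_force: [-6.6, 0.5, 20.3]
finger_gap: 42.9
finger_force: 30.0
```

Emit:
arm_command(deltas=[0,0,0,0,0,0,0,0,0,0,0,0,0,0,0,0,0,0,0,0,0,0,0,0,0,0,0,0,0,0,0,0,0,0,0])

```text
clock: 22.65
eef_pos: [583.6, -184.3, 80.5]
eef_rot: [0.823, 0.569, 0.001, 0.001]
contact_force: [-6.3, 0.3, 19.1]
finger_gap: 43.2
finger_force: 30.0
```

```bash
python3 -c "
from h import *
sent([0,0,0,0,0,.06])
go([])
bubble()
bubble()
t,_=optics.capture('top');o,_=optics.capture('scene')
f=lambda im,y,x,h,w:cv2.resize(im[y:y+h,x:x+w],(400,400*h//w),interpolation=2)
cv2.imwrite('pics/fin.png',np.hstack([f(t,150,320,100,100),f(o,165,310,100,100)])[...,::-1])"
```

```text
meas [ 583.6 -184.3   80.5] cmd [ 582.5 -184.    77. ] yaw 1.209 F [-6.3  0.3 19.1] gap 43.2 f 30.0 t 22.65 q [-0.43  0.36  1.69  0.    1.09 -0.07] tiltdiff [-0.003  0.    -0.001]
tube ends -35.0 37.5 mid 1.25 bubble 0.87 lines [-11.88  13.88] w 0.18
tube ends -35.0 37.5 mid 1.25 bubble 0.91 lines [-11.87  13.87] w 0.19
```

View pics/fin.png

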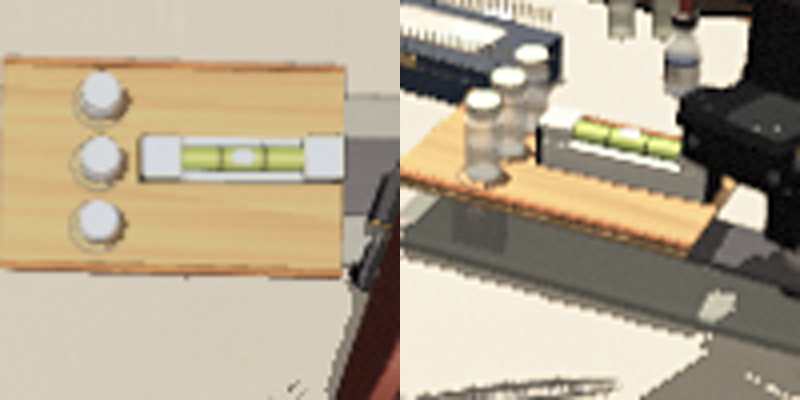

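The bubble at (243,157) sits centred between the lines at (222,157) and (265,157). The three vials stand in a row, and the level lies straight on the tray.

```bash
python3 -c "
from station import robot
print(robot.sign_off())"
```

```text
the job is handed in; nothing more can be done
None
```

The job is handed in at about 23 s: the three vials stand in a row, the level lies along the tray, and the knob is gripped and held at its stop with about 20 N, the bubble within about 0.3 mm of centre by the top camera.

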